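# Start a long coffee on the pod machine

### The job

Make a long coffee: the pod is already in the machine and a mug stands under its spout. Nothing needs gripping; use the closed fingertips. First switch the machine on by pressing down the raised far half of the rocker switch in the middle of its top until it flips over, then push the raised brew lever down until it clicks shut over the pod, then press the larger of the two cup keys all the way in and let it come back. Press without ramming; leave the small cup key alone, leave the mug where it stands, and do not move or lift anything on the worktop.

Things in the scene. Friction and masses are not known exactly. Their poses are not given: they have to be found in the camera images.
- coffee_machine: Grey pod coffee machine, fixed, 184 mm wide, 284 deep, 202 tall. Origin on the worktop under it; its -x is the front (drip tray, brew head), +x the rear (tank), z up. Steel top deck at z = 202 mm, x -19 to 85: the rocker in its middle (y = 0), a cup key on either side (x = 30, y = +57 and -57 mm, which is which varies). Brew head x -145 to -15, top at z = 188 mm, carries the lever.
- power_rocker (a joint): Angle of the black rocker switch (50 mm along machine x, 30 mm wide; axis along y at machine x = 30, z = 209 mm; 6 mm high frame round it): 0 = off, the far (+x) half stands up; 0.44 rad = on, the far half is down. An over-centre spring holds either end: the far half takes about 6 N and flips by itself once past the middle. On means above 0.36.
- power_rocker_on (a point): Point on the upper face of the rocker's far half, 16 mm from its axis, where to press; a small steel bar is moulded there. About 16 mm above the deck when off, going 7 mm down when it flips.
- brew_lever (a joint): Angle of the brew lever, a black cover 84 mm wide, 11 thick, with a 100 mm wide steel grip bar at its front end, 141 mm from its hinge (axis along machine y at x = -13, z = 197 mm). 0.6 rad = open, front end up, held there by a spring; 0 = flat, shut over the pod. Pushing it down takes about 7 N at 95 mm from the hinge; past about 0.2 rad a spring snaps it shut. Shut means below 0.06.
- brew_lever_press (a point): Point on the middle of the lever's upper face, 95 mm from the hinge axis, where to push; it moves with the lever. When shut it lies at machine x = -108 mm, y = 0, z = 201.5 mm.
- key_large (a joint): Travel of the larger cup key, a white rectangular key 42 mm (y) by 28 mm (x), with a moulded mug outline: 0 = out, 0.005 m = fully in. It springs back; about 1.5 N to start and 5 N fully in. Pressed means beyond 0.0035 m.
- key_large_top (a point): Centre of the top face of the larger cup key, 11 mm above the deck when out.
- key_small (a joint): Travel of the smaller cup key, a white round key 22 mm across: 0 = out, 0.005 m = fully in. Not to be pressed.
- key_small_top (a point): Centre of the top face of the smaller cup key, 11 mm above the deck when out.
- spout (a point): Point on the drip tray (22 mm above the worktop) straight below the spout, 85 mm in front of the machine's origin.
- mug_1: Plain green mug, 86 mm across, 96 mm tall, loose, on the drip tray under the spout. Origin at the centre of its underside; z up.
- mug_2: Striped mug, 92 mm across and 95 mm tall, loose on the worktop to the right of the machine. Origin at its underside. (A wall shelf hangs over the back of this side: underside at z = 0.535 m, front edge at x = 0.67 m.)
- coffee_carton: White card box of coffee pods, 150 x 75 x 58 mm, loose, left of the machine. Origin at its underside.
- spoon_1: Metal spoon, 199 mm long, 16 mm high, loose, right and in front of the machine. Origin at its underside.
- tub_1: Small lidded food tub, 72 mm across, 71 mm tall, loose, left and in front of the machine. Origin at its underside.
- canister_2: Grey canister with a wooden lid, 97 mm across, 125 mm tall, loose, left and behind. Origin at its underside. (A wall cabinet hangs over this side: underside at z = 0.52 m, from x = 0.53 m back and from y = 0.07 m to the left.)
- key_large_base: Black surround of the larger cup key, 48 x 34 mm, 3 mm high, flat on the deck; origin at its underside, carries the key.

How it is judged:
By the outcome, as a careful person would: the job done as asked, in the order asked, and still so for the second after the job is handed in, with the robot touching nothing.
It also fails if it takes over 48 s, if anything falls off the work surface, if the arm or the gripper's body presses on something with over 40 N, if the wrist force passes 120 N, or if a joint passes its speed limit or range.

### The arm

A 6-joint arm with a two-finger parallel gripper is mounted at the origin on a cart in front of the work surface, level with it; the furniture and walls round the work are solid. World frame = base frame: x ahead of the robot, y to its left, z up, the work surface at z = 0. Lengths are in mm, angles in rad, forces in N, time in s.
With the tool pointing down it reaches from about 400 to 925 mm from the base axis. Payload 12.5 kg.
Tool frame: the origin (TCP) lies midway between the tips of the shut fingers; the grasp point (between the pads) lies 19 mm behind it; z points along the fingers, y is the direction in which the jaws open and shut (so a half turn about z gives the same grasp; the last joint's range is limited). The gripper opens to 95 mm and grips with 3 to 60 N. Pads are 20 mm wide; open, the fingers measure 119 mm over their backs; the gripper's body (75 mm by 180 mm) begins 59 mm behind the grasp point.
Start: joints at [1.123, 0.491, 1.559, -0, 1.092, -0.106], TCP at [209.474, 588.87, 214.661] pointing down, gripper open.
Joint ranges: [-3.1, 3.1], [-0.84, 2.19], [0.05, 2.79], [-1.13, 4.28], [0.06, 2.93], [-2.69, 2.69]. Speed limits (rad/s): [2.22, 2.22, 2.79, 3.14, 3.14, 3.14].

### API

Orientations are given as [roll, pitch, yaw] about the fixed x, y, z axes, in that order (R = Rz(yaw) Ry(pitch) Rx(roll)).
In Python, from cell import env gives the robot as it stands.
- The arm moves only by the tool drive_tool, never from a script. Its argument "increments" is a list of rows, each a list of 2 entries, a list of its own where there are three numbers: the shift along the tool's x, y, z as a fraction of full scale, then the turn, a rotation vector about the tool's x, y, z as a fraction of full scale. In form: [[[x, y, z], [ax, ay, az]], ...]. A call has 1 to 5 rows; each row shifts and turns the commanded pose from where the row before left it, along the tool's axes as they then stand; what a row does not reach is not made up. Full scale, the value 1, is 30 mm for a shift and 0.08 rad for a turn. A row lasts 1/12 s, in which the tool goes at most 41.7 mm and 7.16 degrees, less where a joint would pass 70% of its speed; a pose out of reach is approached as far as the arm can. A call with a number of a shift or a turn outside -1 to 1 is refused whole. A call with a gripper value outside its range is refused whole. "jaw" is the opening, from -1 (shut) to 1 (fully open), so that 0 is half open, set as the call begins (left out, the last holds). The fingers move at their own pace and stop on an object; the grip force is fixed at half the most. Time passes only in rows, so rows that do not move let the fingers close. It gives the time, the measured TCP pose, the force and the opening at its end, in the units of the state.
- env.state(): the state, without advancing time (a new reading comes with each control period).
- env.read_camera(name): name is "scene" or "top"; returns a dict with "pixels" (480x640x3 uint8, blue, green, red), "vertical_fov" (degrees; the focal length in pixels is half the picture's height over the tangent of half this angle, whatever the lens; pixels are square), "cx", "cy" (the principal point, pixels), "world_to_cam" (4x4, takes a point from world to camera coordinates). Camera axes: x right, y down, z forward; pixel columns grow to the right and rows downward; lengths in mm; the calibration is good to about 2 mm. A picture is of the moment at which its call begins. There is no depth.
- env.job_done(): hands the job in, once; it reports no verdict.
Trained networks look in a picture, given as the dict that the camera call returned (one of the last four; its "shot" number tells which), for a name from the list of things; names that differ only in an ending like _2 or _b are one class to them, and where a whole thing is asked for, a point or a joint stands for the part that bears it (a point fixed in the world has none). Each returns a list of dicts, best first, with "score" (0 to 1); they miss things now and then, are a little off and sometimes report something else, mostly with a low value. They report only what shows in the picture. A call takes as long as a camera call.
- env.boxes_of(target, picture): "point" ([x, y, z] in mm, in world coordinates, good to about 4 mm: the middle of the surface that is visible of it).
- env.tip_of(target, picture): "point" ([x, y, z] in mm, in world coordinates, good to about 4 mm: a listed point, or the origin of a listed thing).
The state is a dict: "t": time; "joints": joint angles; "qvel": joint speeds; "tau": joint torques, N m; "eef_pos": TCP position; "tcp_rot": TCP orientation; "ft_force": force on the tool from outside, world axes, zero at the start; "moment": the same for the moment, N m; "opening": opening from 0.0 (shut) to 1.0 (fully open).
Only numpy, scipy, OpenCV 4.12 (cv2) and the standard library are available. Lean on these libraries where they do the work, as an engineer would, in place of code of your own. Each camera call takes 0.05 s, during which the arm holds its last target.

## Working session

There is one attempt and no reset: what is moved stays moved. The work goes in short steps, Python scripts to look and compute and a tool call to move; the robot and the scene stay as the last step left them, time stands still between calls to the robot, and variables do not carry over. Pictures are saved under pics/ and viewed, and the job is handed in when it is done.

Besides the shell and the picture viewer there is one more tool, called after "Emit:" by a JSON object that holds its "fn" and its "kwargs", one argument or row to a line. drive_tool: Moves the arm, as the interface text tells. Its arguments: {"type":"object","properties":{"increments":{"type":"array","items":{"type":"array"}},"jaw":{"type":"number"}},"required":["increments"]}

```bash
mkdir -p pics; ls; python3 - <<'E'
from cell import env
import cv2, json
s=env.state(); print({k:s[k] for k in('t','joints','eef_pos','tcp_rot','ft_force','opening')})
for c in('scene','top'):
    p=env.read_camera(c); cv2.imwrite(f'pics/{c}0.png',p['pixels'])
    for t in('power_rocker_on','brew_lever_press','key_large_top','key_small_top','spout','coffee_machine','mug_1'):
        print(c,t,[(d['point'],round(d['score'],2)) for d in env.tip_of(t,p)[:3]])
E
```

```text
pics
{'t': 0.0, 'joints': array([ 1.12339895e+00,  4.91541264e-01,  1.55945162e+00,  4.80592814e-05,
        1.09169110e+00, -1.05622408e-01]), 'eef_pos': array([209.3505546 , 588.63838141, 214.0723677 ]), 'tcp_rot': array([-3.14051190e+00, -1.57440820e-04,  2.79979543e+00]), 'ft_force': array([ 0.12865647,  0.47071113, -0.17270167]), 'opening': 1.0032544640108412}
scene power_rocker_on [([572.3, -259.2, 217.5], 0.68)]
scene brew_lever_press [([438.4, -254.2, 251.0], 0.95), ([529.1, -258.1, -3.1], 0.55), ([558.9, -318.5, 209.8], 0.31)]
scene key_large_top [([556.2, -317.7, 212.2], 0.6), ([559.9, -205.6, 214.0], 0.48)]
scene key_small_top [([559.5, -203.9, 209.1], 0.57)]
scene spout [([445.6, -254.0, 24.1], 0.71)]
scene coffee_machine [([530.9, -257.4, 0.5], 0.86)]
scene mug_1 [([441.1, -247.0, 19.0], 0.9), ([638.3, -495.1, 0.2], 0.55)]
top power_rocker_on [([570.6, -261.6, 219.6], 0.75)]
top brew_lever_press [([436.8, -245.7, 251.9], 0.6)]
top key_large_top [([552.0, -317.9, 216.2], 0.77)]
top key_small_top [([364.6, 84.4, -2.6], 0.66), ([562.0, -203.1, 210.4], 0.44), ([551.5, -320.3, 200.0], 0.3)]
top spout []
top coffee_machine []
top mug_1 [([639.2, -501.5, -1.8], 0.73)]
```

View pics/scene0.png

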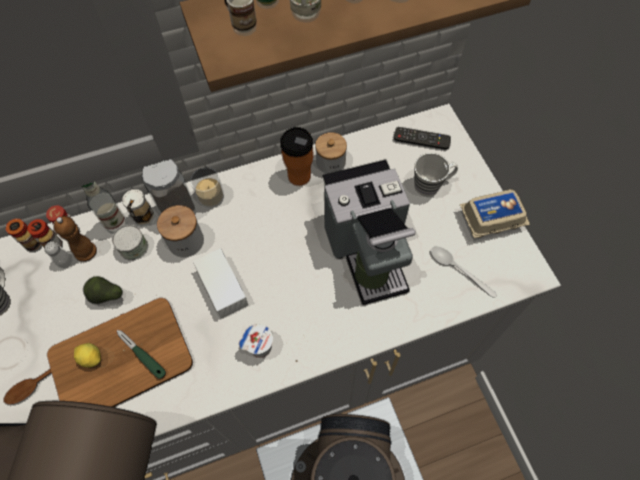

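View pics/top0.png

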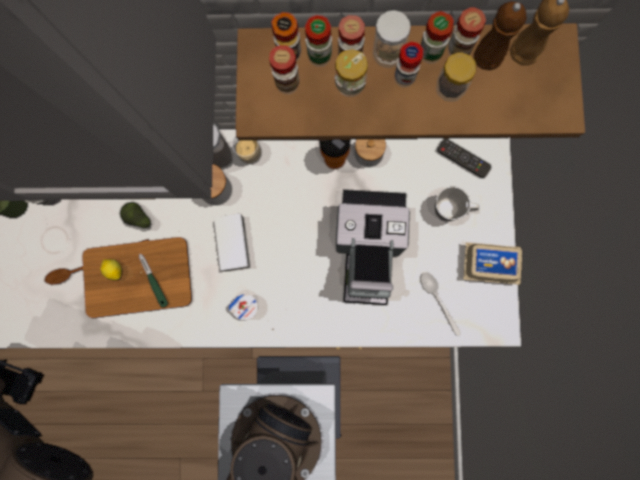

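The scene image shows the machine at about (365, 215) px with the lever open, the white rectangular key on its right at (392, 187), and the round one on its left at (344, 200). Next I fit the machine pose and check it with an overlay.

```bash
cat > h.py <<'E'
import numpy as np, cv2
from scipy.optimize import least_squares
def proj(p,P):
    P=np.atleast_2d(P); M=np.array(p['world_to_cam']); f=240/np.tan(np.radians(p['vertical_fov'])/2)
    c=P@M[:3,:3].T+M[:3,3]; return np.c_[p['cx']+f*c[:,0]/c[:,2],p['cy']+f*c[:,1]/c[:,2]]
def m2w(m,P):
    P=np.atleast_2d(P).astype(float); c,s=np.cos(m[2]),np.sin(m[2])
    return np.c_[m[0]+c*P[:,0]-s*P[:,1],m[1]+s*P[:,0]+c*P[:,1],P[:,2]]
def rect(x0,x1,y0,y1,z): return [[x0,y0,z],[x1,y0,z],[x1,y1,z],[x0,y1,z]]
E
python3 - <<'E'
from cell import env
from h import *
obs={}
pics={}
for c in('scene','top'):
    p=env.read_camera(c); pics[c]=p
    for t in('power_rocker_on','brew_lever_press','key_large_top','key_small_top','spout','coffee_machine'):
        for fn in (env.tip_of,):
            for d in fn(t,p)[:1]: obs.setdefault(t,[]).append(d['point'])
mod={'power_rocker_on':[46,0,218],'brew_lever_press':[-13-95*np.cos(.6)-4.5*np.sin(.6),0,197+95*np.sin(.6)+3.7],'key_large_top':[30,-57,213],'key_small_top':[30,57,213],'spout':[-85,0,22],'coffee_machine':[0,0,0]}
extra={'power_rocker_on':[[572.3,-259.2,217.5],[570.6,-261.6,219.6]],'brew_lever_press':[[438.4,-254.2,251],[436.8,-245.7,251.9]],'key_large_top':[[556.2,-317.7,212.2],[552,-317.9,216.2]],'key_small_top':[[559.5,-203.9,209.1],[562,-203.1,210.4]],'spout':[[445.6,-254,24.1]],'coffee_machine':[[530.9,-257.4,.5]]}
for k in extra: obs[k]=obs.get(k,[])+extra[k]
def r(m): return np.concatenate([(m2w(m,mod[k])[0]-np.array(o)) for k in obs for o in obs[k]])
s=least_squares(r,[530,-258,-.05],x_scale=[1,1,.01],loss='soft_l1',f_scale=4); m=s.x; print(m)
for k in mod: print(k,m2w(m,mod[k])[0].round(1),np.round(obs[k],1).tolist())
np.save('m.npy',m)
for c,p in pics.items():
    S=5; ctr=proj(p,m2w(m,[0,0,205]))[0]; x0,y0=(ctr-[70,55]).astype(int)
    im=p['pixels'][y0:y0+110,x0:x0+140]; im=cv2.resize(im,None,fx=S,fy=S,interpolation=cv2.INTER_CUBIC)
    cv2.imwrite(f'pics/{c}1raw.png',im)
    for R,col in((rect(-19,85,-92,92,202),(0,255,255)),(rect(16,44,-78,-36,213),(0,0,255)),(rect(5,55,-15,15,209),(0,255,0)),(rect(44,48,-8,8,218),(255,0,255)),(rect(19,41,46,68,213),(255,0,0))):
        q=((proj(p,m2w(m,R))-[x0,y0]+.5)*S).astype(np.int32); cv2.polylines(im,[q],True,col,1)
    cv2.imwrite(f'pics/{c}1.png',im)
E
```

```text
[ 5.29215170e+02 -2.58281724e+02 -6.51881852e-02]
power_rocker_on [ 575.1 -261.3  218. ] [[571.0, -264.5, 216.7], [572.2, -259.4, 217.6], [572.3, -259.2, 217.5], [570.6, -261.6, 219.6]]
brew_lever_press [ 435.5 -252.2  254.3] [[440.6, -255.2, 250.8], [438.0, -250.9, 252.4], [438.4, -254.2, 251.0], [436.8, -245.7, 251.9]]
key_large_top [ 555.4 -317.1  213. ] [[556.9, -315.1, 213.9], [553.6, -319.1, 217.5], [556.2, -317.7, 212.2], [552.0, -317.9, 216.2]]
key_small_top [ 562.9 -203.4  213. ] [[562.5, -201.9, 213.0], [563.9, -202.9, 211.1], [559.5, -203.9, 209.1], [562.0, -203.1, 210.4]]
spout [ 444.4 -252.7   22. ] [[445.2, -252.2, 25.5], [445.6, -254.0, 24.1]]
coffee_machine [ 529.2 -258.3    0. ] [[533.9, -259.9, 1.5], [530.9, -257.4, 0.5]]
```

View pics/scene1.png

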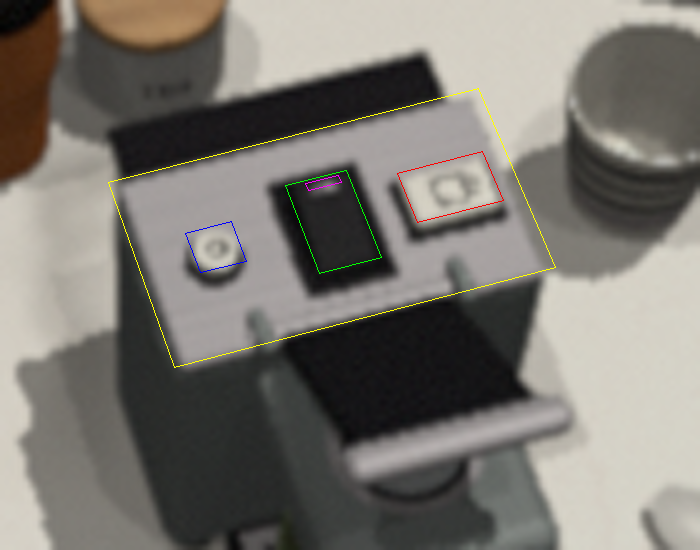

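View pics/top1.png

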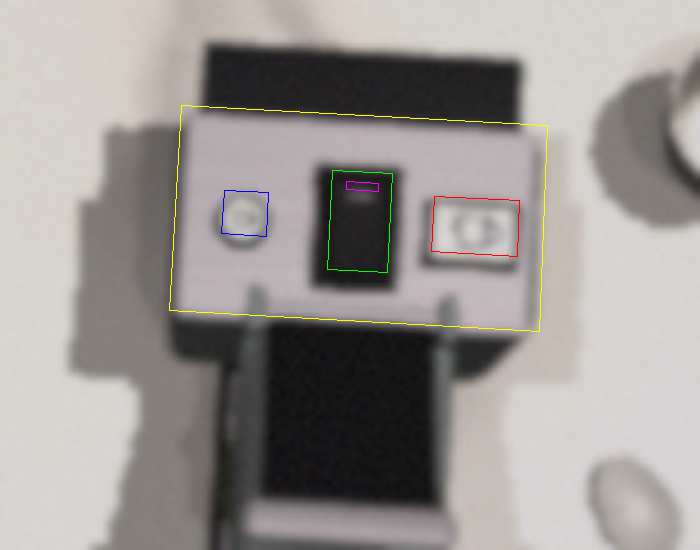

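Overlay check: the round key is at about (217, 247) px and the large key at about (452, 193) px, matching the fit. The actual features sit about 2–4 mm nearer the front than predicted. I'll correct the targets to rocker bar (572, -261), lever (436, -252) and large key (553, -317). First move: close the jaw, lift and align yaw.

Emit:
{"fn": "drive_tool", "kwargs": {
  "increments": [
    [[0, 0, -0.8], [0, 0, -0.69]],
    [[0, 0, -0.8], [0, 0, -0.69]],
    [[0, 0, -0.8], [0, 0, -0.69]],
    [[0, 0, -0.8], [0, 0, -0.69]],
    [[0, 0, -0.8], [0, 0, -0.69]]
  ],
  "jaw": -1
}}

```text
t: 1.92
eef_pos: [209.4, 588.7, 335.9]
tcp_rot: [3.141, 0.0, 3.079]
ft_force: [-0.2, -0.1, 0.3]
opening: 0.706
```

Emit:
{"fn": "drive_tool", "kwargs": {
  "increments": [
    [[-0.5, -0.83, 0], [0, 0, 0]],
    [[-0.5, -0.83, 0], [0, 0, 0]],
    [[-0.5, -0.83, 0], [0, 0, 0]],
    [[-0.5, -0.83, 0], [0, 0, 0]],
    [[-0.5, -0.83, 0], [0, 0, 0]]
  ]
}}

```text
t: 2.33
eef_pos: [276.4, 458.4, 334.7]
tcp_rot: [3.141, 0.0, 3.076]
ft_force: [0.3, 0.6, -0.9]
opening: 0.358
```

Emit:
{"fn": "drive_tool", "kwargs": {
  "increments": [
    [[-0.5, -0.83, 0], [0, 0, 0]],
    [[-0.5, -0.83, 0], [0, 0, 0]],
    [[-0.5, -0.83, 0], [0, 0, 0]],
    [[-0.5, -0.83, 0], [0, 0, 0]],
    [[-0.5, -0.83, 0], [0, 0, 0]]
  ]
}}

```text
t: 2.75
eef_pos: [343.1, 329.2, 334.8]
tcp_rot: [3.141, 0.0, 3.076]
ft_force: [-0.1, 0.8, 0.4]
opening: 0.028
```

Emit:
{"fn": "drive_tool", "kwargs": {
  "increments": [
    [[-0.5, -0.83, 0], [0, 0, 0]],
    [[-0.5, -0.83, 0], [0, 0, 0]],
    [[-0.5, -0.83, 0], [0, 0, 0]],
    [[-0.5, -0.83, 0], [0, 0, 0]],
    [[-0.5, -0.83, 0], [0, 0, 0]]
  ]
}}

```text
t: 3.17
eef_pos: [409.8, 200.0, 334.8]
tcp_rot: [3.141, 0.0, 3.076]
ft_force: [0.4, 0.4, -0.4]
opening: 0.009
```

Emit:
{"fn": "drive_tool", "kwargs": {
  "increments": [
    [[-0.2, -0.95, 0], [0, 0, 0]],
    [[-0.2, -0.95, 0], [0, 0, 0]],
    [[-0.2, -0.95, 0], [0, 0, 0]],
    [[-0.2, -0.95, 0], [0, 0, 0]],
    [[-0.2, -0.95, 0], [0, 0, 0]]
  ]
}}

```text
t: 3.58
eef_pos: [429.9, 55.8, 334.8]
tcp_rot: [3.141, 0.001, 3.076]
ft_force: [1.2, -0.0, 0.2]
opening: 0.002
```

Emit:
{"fn": "drive_tool", "kwargs": {
  "increments": [
    [[-0.49, -0.93, 0], [0, 0, 0]],
    [[-0.49, -0.93, 0], [0, 0, 0]],
    [[-0.49, -0.93, 0], [0, 0, 0]],
    [[-0.49, -0.93, 0], [0, 0, 0]],
    [[-0.49, -0.93, 0], [0, 0, 0]]
  ]
}}

```text
t: 4.0
eef_pos: [494.5, -88.4, 334.8]
tcp_rot: [3.142, 0.0, 3.076]
ft_force: [0.4, 0.4, -1.0]
opening: 0.005
```

Emit:
{"fn": "drive_tool", "kwargs": {
  "increments": [
    [[-0.49, -0.93, 0], [0, 0, 0]],
    [[-0.49, -0.93, 0], [0, 0, 0]],
    [[-0.49, -0.93, 0], [0, 0, 0]],
    [[-0.49, -0.93, 0], [0, 0, 0]],
    [[-0.49, -0.93, 0], [0, 0, 0]]
  ]
}}

```text
t: 4.42
eef_pos: [558.7, -232.4, 334.6]
tcp_rot: [3.141, 0.0, 3.076]
ft_force: [0.0, 0.1, 0.7]
opening: 0.005
```

Emit:
{"fn": "drive_tool", "kwargs": {
  "increments": [
    [[-0.54, -0.92, 0], [0, 0, 0]],
    [[0, 0, 0.8], [0, 0, 0]],
    [[0, 0, 0.8], [0, 0, 0]],
    [[0, 0, 0.8], [0, 0, 0]],
    [[0, 0, 0.8], [0, 0, 0]]
  ]
}}

```text
t: 4.83
eef_pos: [572.5, -259.6, 237.4]
tcp_rot: [3.141, 0.0, 3.075]
ft_force: [0.5, 0.5, -0.6]
opening: 0.002
```

```bash
cat > look.py <<'E'
from cell import env
from h import *
import sys
n=sys.argv[1]; m=np.load('m.npy')
s=env.state(); print(s['t'],s['eef_pos'].round(1),s['tcp_rot'].round(3),s['ft_force'].round(1))
for c in('scene','top'):
    p=env.read_camera(c); S=5; x0,y0=(proj(p,m2w(m,[0,0,205]))[0]-[70,55]).astype(int)
    im=cv2.resize(p['pixels'][y0:y0+110,x0:x0+140],None,fx=S,fy=S,interpolation=cv2.INTER_CUBIC)
    q=((proj(p,s['eef_pos'])[0]-[x0,y0]+.5)*S).astype(int); cv2.circle(im,tuple(int(v) for v in q),4,(0,0,255),1)
    cv2.imwrite(f'pics/{c}{n}.png',im)
E
python3 look.py 2
```

```text
4.8333 [ 572.5 -259.6  237.4] [3.141 0.    3.075] [ 0.5  0.5 -0.6]
```

View pics/scene2.png

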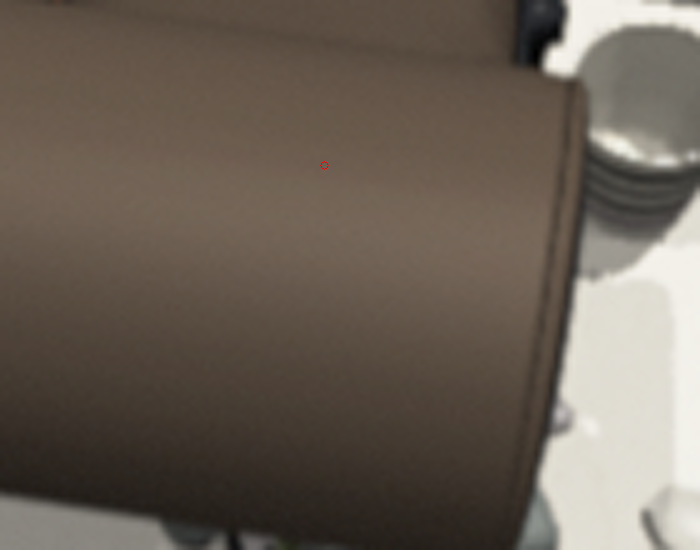

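View pics/top2.png

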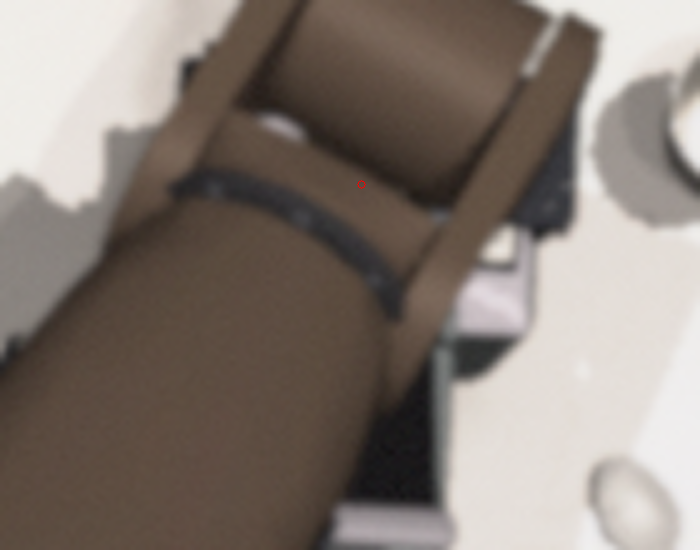

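Both views show only the arm blocking the switch (the TCP marker is at (362, 184) px in the top view), so I'll come down by force.

Emit:
{"fn": "drive_tool", "kwargs": {
  "increments": [
    [[0, -0.05, 0.15], [0, 0, 0]],
    [[0, 0, 0.15], [0, 0, 0]],
    [[0, 0, 0.1], [0, 0, 0]],
    [[0, 0, 0.06], [0, 0, 0]],
    [[0, 0, 0.03], [0, 0, 0]]
  ]
}}

```text
t: 5.35
eef_pos: [572.7, -261.0, 224.3]
tcp_rot: [-3.141, 0.001, 3.076]
ft_force: [0.2, -0.3, -0.3]
opening: 0.006
```

Emit:
{"fn": "drive_tool", "kwargs": {
  "increments": [
    [[0, 0, 0.04], [0, 0, 0]],
    [[0, 0, 0.04], [0, 0, 0]],
    [[0, 0, 0.04], [0, 0, 0]]
  ]
}}

```text
t: 5.6
eef_pos: [572.6, -261.0, 220.4]
tcp_rot: [-3.142, 0.0, 3.076]
ft_force: [-0.5, -0.1, -0.7]
opening: 0.007
```

Emit:
{"fn": "drive_tool", "kwargs": {
  "increments": [
    [[0, 0, 0.04], [0, 0, 0]],
    [[0, 0, 0.04], [0, 0, 0]]
  ]
}}

```text
t: 5.77
eef_pos: [573.1, -261.0, 218.4]
tcp_rot: [-3.141, 0.002, 3.076]
ft_force: [2.6, 0.6, 3.9]
opening: 0.006
```

Emit:
{"fn": "drive_tool", "kwargs": {
  "increments": [
    [[0, 0, 0.04], [0, 0, 0]],
    [[0, 0, 0.04], [0, 0, 0]]
  ]
}}

```text
t: 5.93
eef_pos: [572.8, -261.0, 215.6]
tcp_rot: [-3.141, 0.001, 3.076]
ft_force: [0.0, 0.3, 1.0]
opening: 0.008
```

Emit:
{"fn": "drive_tool", "kwargs": {
  "increments": [
    [[0, 0, 0.04], [0, 0, 0]],
    [[0, 0, 0.04], [0, 0, 0]]
  ]
}}

```text
t: 6.1
eef_pos: [572.6, -261.0, 213.5]
tcp_rot: [-3.141, 0.0, 3.076]
ft_force: [-1.9, 2.6, 15.7]
opening: 0.002
```

Emit:
{"fn": "drive_tool", "kwargs": {
  "increments": [
    [[0, 0, 0.04], [0, 0, 0]]
  ]
}}

```text
t: 6.18
eef_pos: [572.7, -261.0, 213.3]
tcp_rot: [-3.141, 0.001, 3.076]
ft_force: [-4.5, 2.5, 23.5]
opening: 0.008
```

Emit:
{"fn": "drive_tool", "kwargs": {
  "increments": [
    [[0, 0, 0.04], [0, 0, 0]]
  ]
}}

```text
t: 6.27
eef_pos: [572.7, -261.1, 213.1]
tcp_rot: [-3.141, 0.002, 3.076]
ft_force: [-6.6, 2.8, 31.9]
opening: 0.001
```

Emit:
{"fn": "drive_tool", "kwargs": {
  "increments": [
    [[0, 0, -0.3], [0, 0, 0]],
    [[0, 0, -0.9], [0, 0, 0]],
    [[0, 0, -1], [0, 0, 0]],
    [[0, 0, -1], [0, 0, 0]],
    [[0, 0, -0.8], [0, 0, 0]]
  ]
}}

```text
t: 6.68
eef_pos: [572.3, -260.9, 332.6]
tcp_rot: [-3.141, -0.0, 3.076]
ft_force: [0.1, -0.1, 0.1]
opening: 0.003
```

Emit:
{"fn": "drive_tool", "kwargs": {
  "increments": [
    [[0.9, 0, 0], [0, 0, 0]],
    [[0.9, 0, 0], [0, 0, 0]],
    [[0.9, 0, 0], [0, 0, 0]],
    [[0.9, 0, 0], [0, 0, 0]],
    [[0.9, 0, 0], [0, 0, 0]]
  ]
}}

```text
t: 7.1
eef_pos: [436.2, -251.6, 330.2]
tcp_rot: [3.141, -0.001, 3.076]
ft_force: [-0.4, -0.3, 0.7]
opening: 0.004
```

```bash
python3 look.py 3
```

```text
7.1 [ 436.2 -251.6  330.2] [ 3.141e+00 -1.000e-03  3.076e+00] [-0.4 -0.3  0.7]
```

View pics/scene3.png

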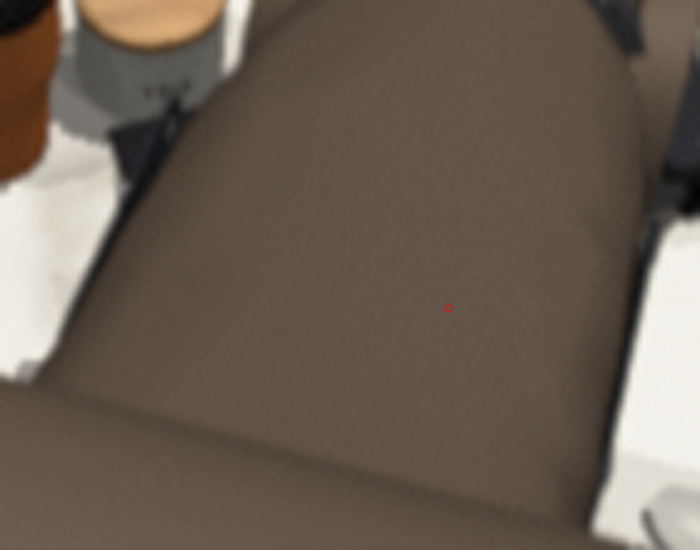

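View pics/top3.png

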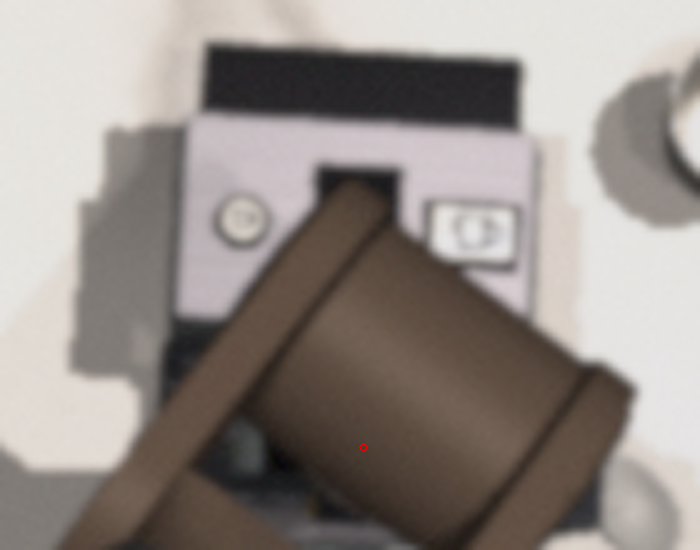

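The arm still covers the rocker (about (355, 190) px in the top view), so I'll step left for a clear look before doing the lever. There is time.

Emit:
{"fn": "drive_tool", "kwargs": {
  "increments": [
    [[0, 1, 0], [0, 0, 0]],
    [[0, 1, 0], [0, 0, 0]],
    [[0, 1, 0], [0, 0, 0]],
    [[0, 1, 0], [0, 0, 0]],
    [[0, 1, 0], [0, 0, 0]]
  ]
}}

```text
t: 7.62
eef_pos: [447.9, -101.1, 330.4]
tcp_rot: [3.141, -0.001, 3.075]
ft_force: [0.4, -0.7, 1.1]
opening: 0.004
```

Emit:
{"fn": "drive_tool", "kwargs": {
  "increments": [
    [[0, 1, 0], [0, 0, 0]],
    [[0, 1, 0], [0, 0, 0]],
    [[0, 1, 0], [0, 0, 0]]
  ]
}}

```text
t: 7.87
eef_pos: [453.8, -11.0, 330.5]
tcp_rot: [3.142, -0.001, 3.076]
ft_force: [1.0, -0.4, 0.0]
opening: 0.005
```

```bash
python3 look.py 4
```

```text
7.8667 [453.8 -11.  330.5] [ 3.142e+00 -1.000e-03  3.076e+00] [ 1.  -0.4  0. ]
```

View pics/scene4.png

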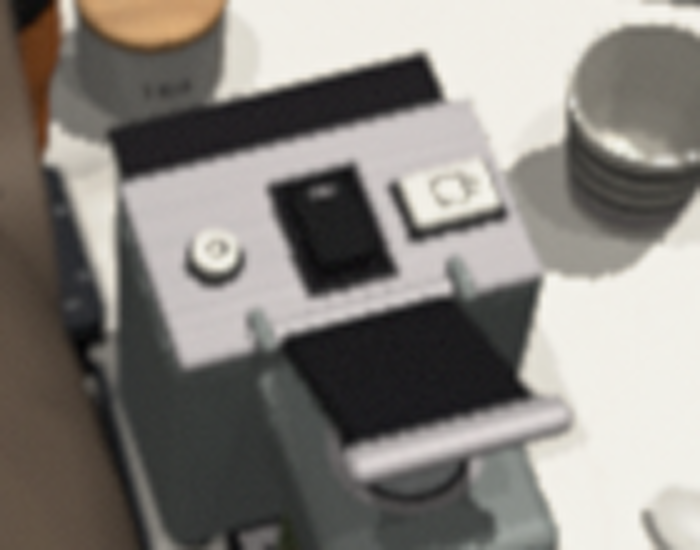

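View pics/top4.png

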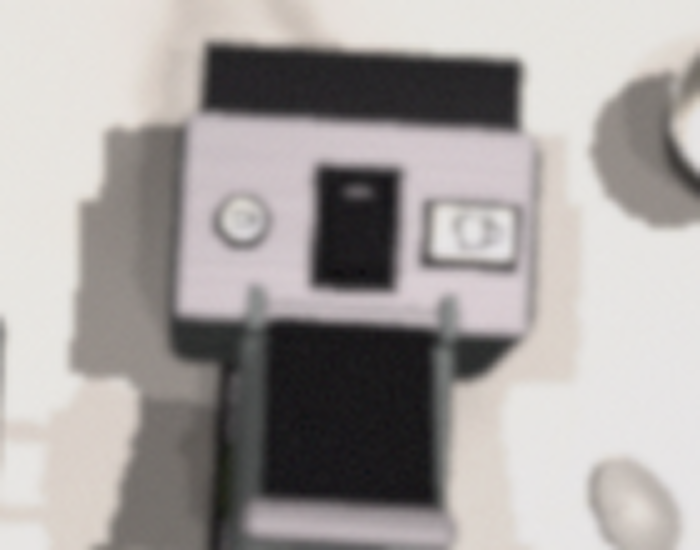

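Rocker: the steel bar has shifted to about (323, 192) px in the scene crop and (357, 191) px in the top crop, and the near half now looks raised. I'll triangulate the bar before and after.

```bash
python3 - <<'E'
from cell import env
from h import *
m=np.load('m.npy'); P={c:env.read_camera(c) for c in('scene','top')}
def tri(imgs,win,zr=None):
    A=[];pts=[]
    for c,p in P.items():
        x0,y0=(proj(p,m2w(m,[0,0,205]))[0]-[70,55]).astype(int); im=imgs[c]
        g=cv2.cvtColor(im,cv2.COLOR_BGR2GRAY).astype(float)
        a,b,c2,d=win[c]; a,b,c2,d=a//5+x0,b//5+y0,c2//5+x0,d//5+y0
        w=g[b:d,a:c2]; w=np.clip(w-np.percentile(w,60),0,None)
        yy,xx=np.mgrid[b:d,a:c2]; pts.append(np.array([(w*xx).sum(),(w*yy).sum()])/w.sum())
    f=lambda X:np.concatenate([proj(p,X)[0]-q for p,q in zip(P.values(),pts)])
    s=least_squares(f,[570,-260,215]); return s.x.round(1),s.fun.round(2),np.round(pts,1).tolist()
w={'scene':(295,175,350,205),'top':(335,175,380,210)}
w0={'scene':(295,175,350,205),'top':(335,175,380,210)}
print('before',tri({c:cv2.imread(f'pics/{c}0.png') for c in P},w0))
print('after',tri({c:P[c]['pixels'] for c in P},w))
for c,p in P.items():
    for t in('power_rocker_on','key_large_top','brew_lever_press'): print(c,t,[(d['point'],round(d['score'],2)) for d in env.tip_of(t,p)[:2]])
E
```

```text
before (array([ 569.8, -259.4,  223.8]), array([ 0.33,  0.05, -0.31, -0.18]), [[365.1, 185.7], [373.7, 219.6]])
after (array([ 572.8, -258.2,  218.3]), array([ 0.42,  0.07, -0.39, -0.22]), [[363.9, 186.1], [373.2, 218.9]])
scene power_rocker_on [([575.9, -261.1, 210.3], 0.47), ([444.4, -253.8, 24.6], 0.4)]
scene key_large_top [([555.0, -315.5, 211.6], 0.54)]
scene brew_lever_press [([442.2, -255.0, 250.7], 0.64)]
top power_rocker_on [([574.8, -260.9, 209.9], 0.76)]
top key_large_top [([553.2, -322.5, 214.5], 0.45)]
top brew_lever_press [([438.8, -250.5, 256.7], 0.8)]
```

The network now puts the bar at z ≈ 210, down from 218, so the rocker has flipped to on. Now the lever: go to (427, -252) and descend.

Emit:
{"fn": "drive_tool", "kwargs": {
  "increments": [
    [[0.05, -1, 0], [0, 0, 0]],
    [[0.05, -1, 0], [0, 0, 0]],
    [[0.05, -1, 0], [0, 0, 0]],
    [[0.05, -1, 0], [0, 0, 0]],
    [[0.05, -1, 0], [0, 0, 0]]
  ]
}}

```text
t: 8.78
eef_pos: [435.7, -163.7, 330.8]
tcp_rot: [-3.142, 0.0, 3.075]
ft_force: [0.1, -0.3, -0.2]
opening: 0.006
```

Emit:
{"fn": "drive_tool", "kwargs": {
  "increments": [
    [[0.05, -1, 0], [0, 0, 0]],
    [[0.05, -1, 0], [0, 0, 0]],
    [[0.05, -1, 0], [0, 0, 0]],
    [[0, -0.07, 0.7], [0, 0, 0]],
    [[0, 0, 0.7], [0, 0, 0]]
  ]
}}

```text
t: 9.2
eef_pos: [425.4, -255.9, 288.5]
tcp_rot: [-3.14, 0.002, 3.072]
ft_force: [0.7, 0.1, -1.9]
opening: 0.005
```

Emit:
{"fn": "drive_tool", "kwargs": {
  "increments": [
    [[0, 0.1, 0.2], [0, 0, 0]],
    [[0, 0, 0.2], [0, 0, 0]],
    [[0, 0, 0.15], [0, 0, 0]],
    [[0, 0, 0.12], [0, 0, 0]]
  ]
}}

```text
t: 9.53
eef_pos: [426.5, -250.6, 269.5]
tcp_rot: [-3.14, 0.002, 3.076]
ft_force: [0.1, 0.4, 6.7]
opening: 0.004
```

Emit:
{"fn": "drive_tool", "kwargs": {
  "increments": [
    [[0, 0, 0.12], [0, 0, 0]],
    [[0, 0, 0.12], [0, 0, 0]]
  ]
}}

```text
t: 9.7
eef_pos: [426.8, -250.7, 262.7]
tcp_rot: [-3.14, 0.003, 3.076]
ft_force: [-1.1, -0.6, 6.7]
opening: 0.003
```

Emit:
{"fn": "drive_tool", "kwargs": {
  "increments": [
    [[0, 0, 0.15], [0, 0, 0]],
    [[0, 0, 0.15], [0, 0, 0]],
    [[0, 0, 0.15], [0, 0, 0]],
    [[0, 0, 0.15], [0, 0, 0]],
    [[0, 0, 0.15], [0, 0, 0]]
  ]
}}

```text
t: 10.12
eef_pos: [426.3, -250.5, 239.5]
tcp_rot: [-3.141, 0.001, 3.076]
ft_force: [-0.4, 0.6, 4.2]
opening: 0.007
```

Emit:
{"fn": "drive_tool", "kwargs": {
  "increments": [
    [[0, 0, 0.15], [0, 0, 0]],
    [[0, 0, 0.15], [0, 0, 0]],
    [[0, 0, 0.12], [0, 0, 0]],
    [[0, 0, 0.12], [0, 0, 0]],
    [[0, 0, 0.1], [0, 0, 0]]
  ]
}}

```text
t: 10.53
eef_pos: [425.9, -250.3, 219.1]
tcp_rot: [3.141, -0.0, 3.076]
ft_force: [0.4, -0.2, -0.2]
opening: 0.005
```

Emit:
{"fn": "drive_tool", "kwargs": {
  "increments": [
    [[0, 0, 0.1], [0, 0, 0]],
    [[0, 0, 0.1], [0, 0, 0]],
    [[0, 0, 0.1], [0, 0, 0]],
    [[0, 0, 0.06], [0, 0, 0]]
  ]
}}

```text
t: 10.87
eef_pos: [425.9, -250.3, 208.5]
tcp_rot: [3.141, -0.0, 3.076]
ft_force: [-0.7, 0.4, -0.6]
opening: 0.009
```

Emit:
{"fn": "drive_tool", "kwargs": {
  "increments": [
    [[0, 0, 0.05], [0, 0, 0]],
    [[0, 0, 0.05], [0, 0, 0]]
  ]
}}

```text
t: 11.03
eef_pos: [426.0, -250.4, 205.8]
tcp_rot: [3.142, 0.0, 3.076]
ft_force: [0.6, -0.3, -0.2]
opening: 0.002
```

Emit:
{"fn": "drive_tool", "kwargs": {
  "increments": [
    [[0, 0, 0.05], [0, 0, 0]],
    [[0, 0, 0.05], [0, 0, 0]]
  ]
}}

```text
t: 11.2
eef_pos: [426.0, -250.4, 202.8]
tcp_rot: [3.142, 0.0, 3.076]
ft_force: [0.6, 0.4, -0.5]
opening: 0.005
```

Emit:
{"fn": "drive_tool", "kwargs": {
  "increments": [
    [[0, 0, 0.05], [0, 0, 0]]
  ]
}}

```text
t: 11.28
eef_pos: [426.0, -250.5, 201.7]
tcp_rot: [-3.141, 0.0, 3.076]
ft_force: [-6.8, 4.9, 26.7]
opening: 0.001
```

Emit:
{"fn": "drive_tool", "kwargs": {
  "increments": [
    [[0, 0, 0.04], [0, 0, 0]]
  ]
}}

```text
t: 11.37
eef_pos: [426.1, -250.5, 201.6]
tcp_rot: [-3.141, 0.001, 3.076]
ft_force: [-8.5, 6.0, 32.8]
opening: 0.004
```

Firm stop at z = 201.6, which matches the stated shut height of 201.5. I'll lift, step left and check.

Emit:
{"fn": "drive_tool", "kwargs": {
  "increments": [
    [[0, 0, -0.3], [0, 0, 0]],
    [[0, 0, -0.9], [0, 0, 0]],
    [[0, 0.6, -0.9], [0, 0, 0]],
    [[0, 1, -0.6], [0, 0, 0]],
    [[0, 1, 0], [0, 0, 0]]
  ]
}}

```text
t: 11.78
eef_pos: [432.0, -172.6, 284.5]
tcp_rot: [-3.139, 0.005, 3.074]
ft_force: [0.9, -0.0, 0.8]
opening: 0.004
```

Emit:
{"fn": "drive_tool", "kwargs": {
  "increments": [
    [[0, 1, 0], [0, 0, 0]],
    [[0, 1, 0], [0, 0, 0]],
    [[0, 1, 0], [0, 0, 0]],
    [[0, 1, 0], [0, 0, 0]],
    [[0, 1, 0], [0, 0, 0]]
  ]
}}

```text
t: 12.2
eef_pos: [440.8, -21.5, 281.4]
tcp_rot: [3.142, 0.001, 3.076]
ft_force: [-0.3, 1.0, -0.6]
opening: 0.003
```

```bash
python3 look.py 5; python3 - <<'E'
from cell import env
for c in('scene','top'):
    p=env.read_camera(c)
    for t in('power_rocker_on','key_large_top','brew_lever_press','mug_1'): print(c,t,[(d['point'],round(d['score'],2)) for d in env.tip_of(t,p)[:2]])
E
```

```text
12.2 [440.8 -21.5 281.4] [3.142e+00 1.000e-03 3.076e+00] [-0.3  1.  -0.6]
scene power_rocker_on [([574.1, -262.8, 209.3], 0.47), ([375.9, -456.6, 1.4], 0.31)]
scene key_large_top [([557.3, -317.2, 211.9], 0.52)]
scene brew_lever_press [([420.4, -253.4, 197.8], 0.56)]
scene mug_1 [([439.3, -251.0, 18.7], 0.76), ([641.2, -497.6, 0.8], 0.72)]
top power_rocker_on [([573.3, -260.0, 213.5], 0.47)]
top key_large_top [([549.4, -320.2, 216.6], 0.73), ([553.5, -321.0, 201.3], 0.23)]
top brew_lever_press [([420.7, -249.3, 203.2], 0.56), ([575.2, -263.2, 210.4], 0.37)]
top mug_1 [([635.8, -500.8, -1.2], 0.97)]
```

View pics/scene5.png

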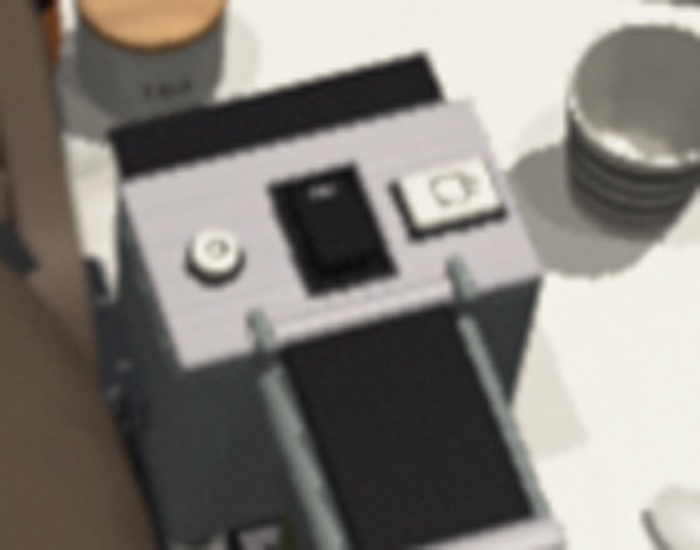

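The lever is shut: its press point reads about (420, -251, 200) and it lies flat at (420, 420) px in the crop. The rocker is still on. Now the large key at (554, -318).

Emit:
{"fn": "drive_tool", "kwargs": {
  "increments": [
    [[-0.44, -0.96, 0], [0, 0, 0]],
    [[-0.44, -0.96, 0], [0, 0, 0]],
    [[-0.44, -0.96, 0], [0, 0, 0]],
    [[-0.44, -0.96, 0], [0, 0, 0]],
    [[-0.44, -0.96, 0], [0, 0, 0]]
  ]
}}

```text
t: 13.22
eef_pos: [497.6, -172.7, 281.2]
tcp_rot: [3.142, 0.0, 3.075]
ft_force: [1.2, -0.0, -0.0]
opening: 0.007
```

Emit:
{"fn": "drive_tool", "kwargs": {
  "increments": [
    [[-0.44, -0.96, 0], [0, 0, 0]],
    [[-0.44, -0.96, 0], [0, 0, 0]],
    [[-0.44, -0.96, 0], [0, 0, 0]],
    [[-0.44, -0.96, 0], [0, 0, 0]],
    [[-0.44, -0.96, 0], [0, 0, 0]]
  ]
}}

```text
t: 13.63
eef_pos: [553.9, -320.9, 281.0]
tcp_rot: [3.141, -0.0, 3.075]
ft_force: [0.8, 0.8, 0.2]
opening: 0.002
```

Emit:
{"fn": "drive_tool", "kwargs": {
  "increments": [
    [[0, 0, 0.5], [0, 0, 0]],
    [[0, 0, 0.5], [0, 0, 0]],
    [[0, 0, 0.3], [0, 0, 0]],
    [[0, 0, 0.3], [0, 0, 0]],
    [[0, 0, 0.1], [0, 0, 0]]
  ]
}}

```text
t: 14.05
eef_pos: [553.4, -318.7, 229.0]
tcp_rot: [3.141, -0.001, 3.076]
ft_force: [0.5, -0.5, -0.7]
opening: 0.003
```

Emit:
{"fn": "drive_tool", "kwargs": {
  "increments": [
    [[0, 0, 0.15], [0, 0, 0]],
    [[0, 0, 0.1], [0, 0, 0]],
    [[0, 0, 0.08], [0, 0, 0]],
    [[0, 0, 0.05], [0, 0, 0]]
  ]
}}

```text
t: 14.38
eef_pos: [553.8, -318.8, 218.9]
tcp_rot: [-3.141, 0.0, 3.076]
ft_force: [0.8, 0.6, 0.1]
opening: 0.005
```

Emit:
{"fn": "drive_tool", "kwargs": {
  "increments": [
    [[0, 0, 0.05], [0, 0, 0]],
    [[0, 0, 0.05], [0, 0, 0]]
  ]
}}

```text
t: 14.55
eef_pos: [553.8, -318.9, 216.0]
tcp_rot: [-3.141, 0.0, 3.076]
ft_force: [0.1, -0.3, 0.4]
opening: 0.002
```

Emit:
{"fn": "drive_tool", "kwargs": {
  "increments": [
    [[0, 0, 0.05], [0, 0, 0]],
    [[0, 0, 0.05], [0, 0, 0]]
  ]
}}

```text
t: 14.72
eef_pos: [553.8, -318.9, 212.8]
tcp_rot: [-3.142, 0.0, 3.076]
ft_force: [-0.6, 0.1, 1.5]
opening: 0.003
```

Emit:
{"fn": "drive_tool", "kwargs": {
  "increments": [
    [[0, 0, 0.05], [0, 0, 0]],
    [[0, 0, 0.05], [0, 0, 0]]
  ]
}}

```text
t: 14.88
eef_pos: [553.8, -319.0, 210.0]
tcp_rot: [-3.142, 0.0, 3.076]
ft_force: [-0.9, 1.1, 4.5]
opening: 0.007
```

Emit:
{"fn": "drive_tool", "kwargs": {
  "increments": [
    [[0, 0, 0.05], [0, 0, 0]]
  ]
}}

```text
t: 14.97
eef_pos: [553.8, -319.0, 208.5]
tcp_rot: [-3.141, 0.0, 3.076]
ft_force: [-1.0, 0.7, 5.2]
opening: 0.008
```

Emit:
{"fn": "drive_tool", "kwargs": {
  "increments": [
    [[0, 0, 0.04], [0, 0, 0]]
  ]
}}

```text
t: 15.05
eef_pos: [553.9, -319.0, 208.0]
tcp_rot: [-3.141, 0.001, 3.076]
ft_force: [-5.4, 3.6, 19.4]
opening: 0.006
```

Fully in: a hard stop at 208 mm, 5 mm below the start. I'll hold one row, then release and retreat.

Emit:
{"fn": "drive_tool", "kwargs": {
  "increments": [
    [[0, 0, 0], [0, 0, 0]],
    [[0, 0, -0.2], [0, 0, 0]],
    [[0, 0, -0.4], [0, 0, 0]],
    [[0, 0, -0.9], [0, 0, 0]],
    [[0, 0, -1], [0, 0, 0]]
  ]
}}

```text
t: 15.47
eef_pos: [553.2, -318.6, 281.6]
tcp_rot: [3.14, -0.003, 3.076]
ft_force: [-0.3, 0.7, 0.8]
opening: 0.003
```

Emit:
{"fn": "drive_tool", "kwargs": {
  "increments": [
    [[0.44, 0.96, -0.6], [0, 0, 0]],
    [[0.44, 0.96, 0], [0, 0, 0]],
    [[0.44, 0.96, 0], [0, 0, 0]],
    [[0.44, 0.96, 0], [0, 0, 0]],
    [[0.44, 0.96, 0], [0, 0, 0]]
  ]
}}

```text
t: 15.88
eef_pos: [496.5, -169.6, 300.0]
tcp_rot: [3.141, 0.0, 3.076]
ft_force: [1.4, 0.9, 0.8]
opening: 0.003
```

Emit:
{"fn": "drive_tool", "kwargs": {
  "increments": [
    [[0.44, 0.96, 0], [0, 0, 0]],
    [[0.44, 0.96, 0], [0, 0, 0]],
    [[0.44, 0.96, 0], [0, 0, 0]],
    [[0.44, 0.96, 0], [0, 0, 0]],
    [[0.44, 0.96, 0], [0, 0, 0]]
  ]
}}

```text
t: 16.3
eef_pos: [440.1, -21.7, 300.1]
tcp_rot: [3.141, 0.0, 3.076]
ft_force: [0.1, 0.2, 0.0]
opening: 0.006
```

```bash
python3 look.py 6; python3 - <<'E'
from cell import env
import cv2
for c in('scene','top'):
    p=env.read_camera(c); cv2.imwrite(f'pics/{c}7.png',p['pixels'])
    for t in('power_rocker_on','key_large_top','key_small_top','brew_lever_press','mug_1'): print(c,t,[(d['point'],round(d['score'],2)) for d in env.tip_of(t,p)[:2]])
E
```

```text
16.3 [440.1 -21.7 300.1] [3.141 0.    3.076] [0.1 0.2 0. ]
scene power_rocker_on [([571.5, -263.9, 211.5], 0.82), ([556.1, -316.9, 205.9], 0.51)]
scene key_large_top [([555.0, -317.0, 210.4], 0.59)]
scene key_small_top [([561.5, -202.4, 209.4], 0.61)]
scene brew_lever_press [([419.8, -255.5, 198.9], 0.71)]
scene mug_1 [([440.8, -245.2, 20.4], 0.96), ([642.4, -497.8, 1.0], 0.94)]
top power_rocker_on [([575.1, -260.9, 210.0], 0.5)]
top key_large_top []
top key_small_top [([564.3, -201.0, 211.7], 0.42)]
top brew_lever_press [([418.9, -247.6, 202.2], 0.77)]
top mug_1 [([635.3, -503.7, -0.6], 0.67)]
```

View pics/scene6.png

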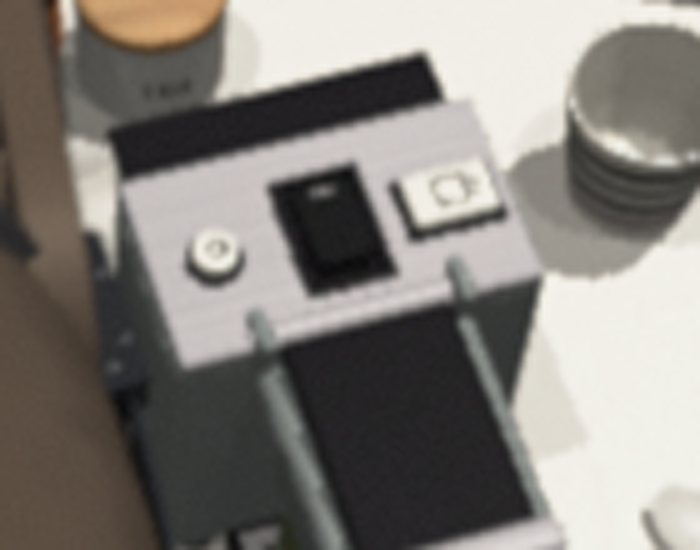

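View pics/scene7.png

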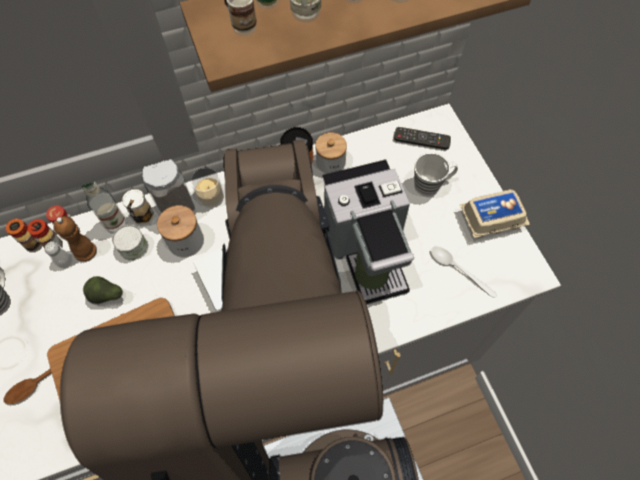

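The rocker is on with its near half up at (345, 245) px in the crop. The lever is flat and shut, and the large key is back out at (450, 200) px. The mug is still under the spout at (375, 270) px, and the arm is clear. Handing in.

```bash
python3 -c "
from cell import env
print(env.job_done())"
```

```text
the job is handed in; nothing more can be done
None
```

The long coffee is made and the job is handed in. I switched on the rocker, pushed the brew lever shut and pressed the larger cup key, in that order, with the last check at about 16.3 s.

- **Rocker:** it flipped with its force dropping away past the middle. The network put the steel bar at about z = 218 before and 210–211 after, and it was still on at the last look. I pressed about 2 mm beyond the flip, reaching about 32 N against the end stop.
- **Brew lever:** it snapped shut by itself on the way down. I then pressed it against a firm stop at z = 201.6 mm with about 33 N, and it read shut (z ≈ 200) in both cameras afterwards.
- **Large cup key:** it took about 1.5 N at first touch and 5 N near the bottom, reached its stop with about 19 N, and sprang back when released. In the last scene picture it is out; the network did not find it in the last top view.
- **Everything else:** I never pressed the small key. The green mug read within about 2 mm of its starting place in the scene camera; the top camera never reported it. The arm ended clear of everything.

Two checks were weak. My own pixel triangulation of the rocker bar gave z = 223.8 before and 218.3 after: the right direction, but 6–8 mm high. The pose fit was about 2–4 mm too far back in x, so I corrected the targets from the overlay before moving.

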